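# File the socket tray and hold a spring clip open over its card

## Task

Slide the loose olive tray of sockets fully home into the empty bay of the rack, keeping the sockets in it. Then squeeze open the spring clip parked on the wall of the long drawer, lift it off, and hold it wide open around the top edge of the yellow card above that bay, one jaw either side and neither touching the card, so that I can slip the tally sheet in. Finish while still holding the clip open there, and leave the other things on the bench where they are.

Things in the scene. Friction and masses are not known exactly. Their poses are not given: they have to be found in the camera images.
- tray: Loose olive tray, 140 (x) x 125 (y) x 45 mm high, about 0.4 kg, with three loose steel sockets of 0.05 kg standing in it and a divider along x. Origin at the centre of its underside; its back (+x) goes into the bay first, its front (-x) carries the pull. It slides flat on the bench.
- tray_pull (a point): Grip point on the tray's black pull, a block 30 mm long (x), 16 wide (y), z 18 to 48 mm, standing out from the middle of the tray's front wall. Pinch it from above across the 16 mm. The point is 87 mm from the tray's origin along -x, 36 mm above the bench.
- bay_open: The grey rack's empty bay. Origin on the bench at the middle of the bay's front edge; x points into the bay, y across. 135 mm wide, 62 high, roof top at 66; no floor: the tray slides in on the bench. A stop bar lies 105 mm in: home, the tray's origin is at x = +35 mm and it stands 35 mm proud, like the full trays in the other two bays (pitch 160 mm, uprights 25 mm).
- card_edge (a point): Middle of the top edge of the yellow card, 145 mm above the bench, 20 mm behind the rack's front edge; axes as the bay's (x is the card's normal). Stiff fixed card, 3 mm thick, 85 mm wide (y), 65 mm clear above a low holder 13 mm thick on the rack's roof. The other bays have off-white cards of the same size.
- drawer: Long heavy olive drawer (3 kg, loose) lying on the bench, 460 (x) x 180 (y) x 60 mm high, walls 3 mm thick with a folded rim 6 mm thick and 18 mm deep along the long sides, pliers in it. Origin at the centre of its underside. The clip is parked on its rim at y = -87 mm (rim middle) (the wall nearest to the middle of the bench).
- clip: A-shaped spring clip, 65 g, 98 mm tall, 22 mm wide (y), black with orange handles, parked jaws down astride the drawer's wall, 13 mm over it. Frame fixed to the -x arm; origin midway between the jaw tips as parked, z up, x the way jaws and handles spread, y along the pivot pin 42 mm above the origin. Jaw pads 14 mm tall. Outer width over the V-shaped handles: 62 mm at the top, 53 at z = 80 mm.
- clip_grip (a point): Where to pinch from above: the clip's middle, 85 mm above its jaw tips. Pinching the handles together along the clip's x opens the jaws; the spring pushes back on each finger with about 6 N at first, 10 N fully open, where the handles stand parallel, about 33 mm apart outside, and meet a firm stop (squeezing harder does no harm).
- jaw_a (a point): Inner face of the jaw pad on the clip's -x arm, 2 mm above its tip.
- jaw_b (a point): Inner face of the jaw pad on the clip's +x arm, 2 mm above its tip.
- clip_arm (a joint): How far the clip is open, rad: 0 with the jaws 6 mm apart (as parked), 0.3 about 18 mm apart, 0.52 at the stop, about 26 mm apart. Both arms turn equally when squeezed from both sides.
- socket_a: Steel socket standing in the tray, 26 mm diameter, 36 mm tall, origin under its centre; it must stay in the tray.
- socket_b: Steel socket standing in the tray, 22 mm diameter, 32 mm tall, origin under its centre; it must stay in the tray.
- socket_c: Steel socket standing in the tray, 28 mm diameter, 40 mm tall, origin under its centre; it must stay in the tray.
- pliers_blue: Blue-handled pliers lying in the drawer, 150 mm; leave alone.
- pliers_red: Red-handled pliers lying in the drawer, 150 mm; leave alone.
- screwdriver: Yellow screwdriver on the bench, 200 mm; leave alone.
- jar: Glass jar, 64 mm diameter, 75 mm tall; leave alone.
- tape: Yellow tape measure, 66 x 36 x 62 mm; leave alone.
- mug: Blue mug, 80 mm diameter, 95 mm tall; leave alone.
- masking: Roll of masking tape, 90 mm diameter, 24 mm tall, on the rack's roof behind the cards; leave alone.
Not all that is in view belongs to the job. What is shaped like the clip but purple or turquoise is not meant.

How it is judged:
By the outcome, as a careful person would: the job done as asked, in the order asked, and still so for the second after the job is handed in, while the arm keeps its last pose, push and grip.
It also fails if it takes over 51 s, if anything falls off the work surface, if the arm or the gripper's body presses on something with over 40 N, if the wrist force passes 120 N, or if a joint passes its speed limit or range.

## Robot

A 7-joint arm with a two-finger parallel gripper is mounted at the origin on the work surface. World frame = base frame: x ahead of the robot, y to its left, z up, the work surface at z = 0. Lengths are in mm, angles in degrees, forces in N, time in s.
With the tool pointing down it reaches from about 425 to 1025 mm from the base axis. Payload 3.6 kg.
Tool frame: the origin (TCP) lies midway between the tips of the shut fingers; the grasp point (between the pads) lies tcp_to_grasp behind it (tcp_to_grasp is the distance from the TCP to the grasp point, in mm); z points along the fingers, y is the line along which they close (so a half turn about z gives the same grasp; the last joint's range is limited). The gripper opens to 85 mm and grips with 20 to 120 N. Pads are 22 mm wide; open, the fingers measure 114 mm over their backs; the gripper's body (76 mm by 85 mm) begins 54 mm behind the grasp point. The pads swing forward as they close: fully open they stand 13 mm farther back than shut.
Start: joints at [63.971, 33.873, 2.773, 92.16, -1.908, 54.013, -1.931], TCP at [255.943, -678.323, 231.302] pointing down, gripper open.
Joint ranges: [-153.93, 153.93], [-27.13, 128.08], [-72.61, 78.16], [10.71, 143.7], [-87.88, 267.88], [4.46, 118.87], [-176.78, 176.78]. Speed limits (degrees/s): [147.25, 147.25, 180, 180, 180, 180, 180].

## Interface

Orientations are given as [roll, pitch, yaw] about the fixed x, y, z axes, in that order (R = Rz(yaw) Ry(pitch) Rx(roll)).
In Python, from cell import * gives the robot as it stands. Calls block until the motion is done:
- reach(position, orientation): joint-space move of the TCP to a pose.
- move_linear(position, ori=None, vel=150): straight line of the TCP; ori=None keeps the orientation; vel is the mean speed in mm/s.
- move_joints(angles): joint-space move.
- release() and close(squeeze=None): open the fingers fully, or close them until they stop; squeeze is the grip in N (None keeps the last).
- pause(seconds).
- inverse_kinematics(position, orientation): joint angles nearest the present ones, or None.
- camera(name): name is "scene" or "top" or "wrist"; returns a dict with "image" (480x640x3 uint8, blue, green, red), "depth" (480x640 float32, mm along the optical axis (not along the pixel's ray), 0 where there is no reading), "fx", "fy", "cx", "cy" (pixels), "k1" (the pictures are not rectified: a ray, as slopes to the right and down, at radius r is drawn at 1 + k1 r^2 times it, then the intrinsics apply), "pose" (4x4, takes a point from camera to world coordinates). Camera axes: x right, y up, looking along -z (the intrinsics and any distortion apply to the point x, -y, -z); pixel columns grow to the right and rows downward; lengths in mm; the calibration is good to about 2 mm. A picture is of the moment at which its call begins.
A pose or a line that the arm cannot do raises MotionError and nothing moves.
- close_job(): hands the job in; it is judged then, once.
Readings, each from a call of its own:
- current_time_s(): time.
- current_joints(): joint angles.
- current_joint_velocities(): joint speeds.
- current_tau(): joint torques, N m.
- current_tool_pos(): TCP position.
- current_orientation(): TCP orientation.
- current_contact_force(): force on the tool from outside, world axes, zero at the start.
- current_wrist_torque(): the same for the moment, N m.
- current_opening(): finger opening in mm.
- current_gripper_force(): force on a finger pad.
Only numpy, scipy, OpenCV 4.12 (cv2) and the standard library are available. Lean on these libraries where they do the work, as an engineer would, in place of code of your own. Each camera call takes 0.05 s, during which the arm holds its last target. There are 200 camera calls.

## Working session

There is one attempt and no reset: what is moved stays moved. The work goes in short steps, each a Python script; the robot and the scene stay as the last script left them, time stands still between calls to the robot, and variables do not carry over. Pictures are saved under pics/ and viewed, at most 10 in all, crops included, and the job is handed in when it is done.

```bash
ls; mkdir -p pics; cat > h.py <<'E'
from cell import *
import numpy as np, cv2
def snap(n,f):
    c=camera(n); cv2.imwrite(f'pics/{f}.png',c['image']); np.savez(f'pics/{f}.npz',**c); return c
def rays(c,uv):
    uv=np.asarray(uv,float).reshape(-1,2)
    d=(uv-[float(c['cx']),float(c['cy'])])/[float(c['fx']),float(c['fy'])]
    s=d.copy()
    for _ in range(10): s=d/(1+float(c['k1'])*(s**2).sum(1,keepdims=True))
    return s
def onplane(c,uv,z):
    s=rays(c,uv);P=c['pose'];D=np.c_[s[:,0],-s[:,1],-np.ones(len(s))]@P[:3,:3].T
    o=P[:3,3];t=(z-o[2])/D[:,2];return o+t[:,None]*D
def pts(c,uv):
    uv=np.asarray(uv,int).reshape(-1,2);s=rays(c,uv);d=c['depth'][uv[:,1],uv[:,0]].astype(float)[:,None]
    P=c['pose'];return (np.c_[s[:,0],-s[:,1],-np.ones(len(s))]*d)@P[:3,:3].T+P[:3,3]
E
python3 - <<'E'
from h import *
for n in('top','scene'):
    c=snap(n,n+'0');print(n,c['pose'].round(2).tolist(),c['fx'],c['k1'],(c['depth']>0).mean())
print(current_time_s(),tcp_to_grasp,current_orientation())
E
```

```text
pics
top [[-0.03, 0.99, -0.13, 387.13], [-1.0, -0.03, -0.01, 47.74], [-0.01, 0.13, 0.99, 1624.46], [0.0, 0.0, 0.0, 1.0]] 490.52263805631577 0.037166538736290416 0.9958463541666667
scene [[-0.81, -0.3, 0.5, 1132.81], [0.58, -0.45, 0.68, 796.71], [0.02, 0.84, 0.54, 711.99], [0.0, 0.0, 0.0, 1.0]] 433.44620264636666 -0.011782822309551485 0.9960188802083333
0.1 18.700000000000003 [-1.79880338e+02  6.10132831e-03  2.06781844e+01]
```

View pics/top0.png

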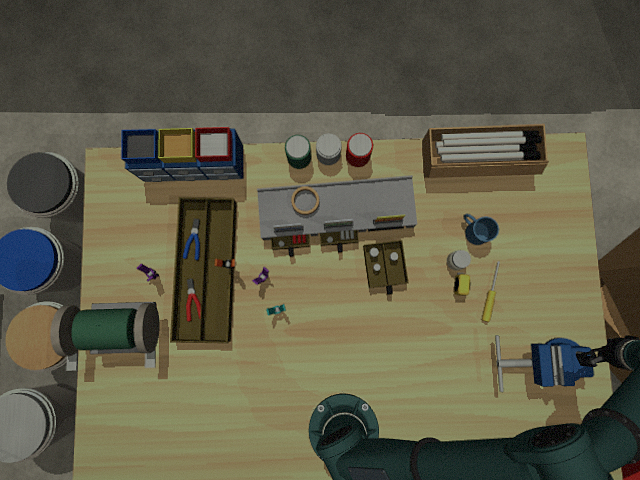

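View pics/scene0.png

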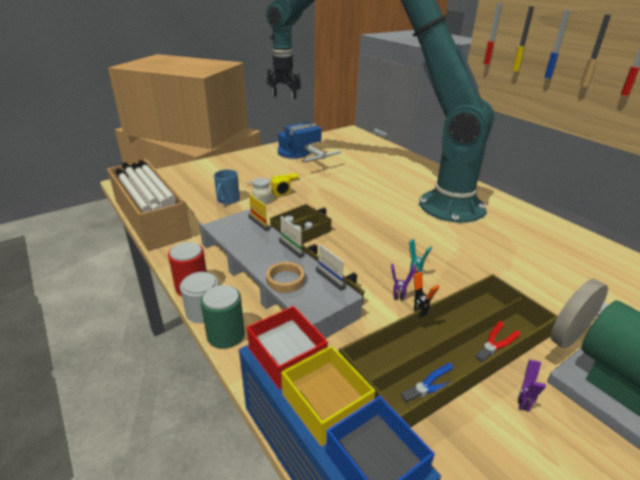

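The top view shows the tray at (386,266), with the yellow card of the empty bay at (388,220). The drawer is at (205,270). The clip candidates are orange/black (226,264) on the drawer wall, purple (148,271), purple (262,276) and turquoise (277,310). The orange/black one fits the description: it has orange handles and sits astride the drawer's near-middle wall. Next I'll measure and check it in an enlarged crop.

```bash
cat > m.py <<'E'
from h import *
def world(c):
    v,u=np.mgrid[0:480,0:640];return pts(c,np.c_[u.ravel(),v.ravel()]).reshape(480,640,3)
def rect(p):
    r=cv2.minAreaRect(p[:,:2].astype(np.float32));return [np.round(x,1).tolist() for x in (r[0],r[1],r[2])],len(p)
if __name__=='__main__':
    c=dict(np.load('pics/top0.npz'));w=world(c);hsv=cv2.cvtColor(c['image'],cv2.COLOR_BGR2HSV);H,S,V=cv2.split(hsv)
    def sel(u0,u1,v0,v1,z0,z1,m=None):
        k=np.zeros((480,640),bool);k[v0:v1,u0:u1]=1;k&=(w[...,2]>z0)&(w[...,2]<z1)
        if m is not None:k&=m
        return w[k],k
    print('bench z',np.median(w[330:360,250:300,2]))
    for n,a in dict(tray=(360,412,238,296,38,52),drawer=(165,242,190,348,54,66),roof=(250,420,170,240,60,72)).items():
        p,k=sel(*a);print(n,rect(p),np.median(p[:,2]))
    y=(H>18)&(H<35)&(S>140)&(V>120)
    p,k=sel(365,412,205,232,75,200,y);print('card',rect(p),np.median(p[:,2]),p[:,2].max(),np.argwhere(k)[:,::-1].min(0),np.argwhere(k)[:,::-1].max(0))
    o=(H<14)&(S>130)&(V>90)
    for nm,m in(('orange',o),('any',None)):
        p,k=sel(212,240,250,280,90,170,m);print('clip',nm,rect(p),p[:,2].min(),p[:,2].max(),p.mean(0))
    p,k=sel(250,275,262,290,20,170);print('purple',rect(p),p[:,2].max())
    im=c['image'];s=dict(np.load('pics/scene0.npz'))['image']
    a=cv2.resize(im[235:305,200:290],(540,420),interpolation=3);b=cv2.resize(s[225:345,365:465],(250,300),interpolation=3)
    out=np.zeros((420,800,3),np.uint8);out[:,:540]=a;out[:300,545:795]=b;cv2.imwrite('pics/crop1.png',out)
E
python3 m.py
```

```text
bench z -0.9818225657978701
tray ([[506.4, -159.0], [172.0, 125.5], 5.5], 342) 43.335743086982575
drawer ([[519.8, 426.1], [195.0, 467.8], 87.5], 756) 58.48355525123998
roof ([[708.4, -4.4], [162.6, 505.2], 3.1], 5980) 65.69142391996934
card ([[655.6, -161.0], [1.0, 46.2], 2.2], 6) 135.07082886974945 139.11694027203202 [381 216] [396 217]
clip orange ([[528.3, 343.2], [58.8, 18.7], 85.3], 37) 122.61895818094035 149.52687456331137 [528.74841692 343.28560289 139.87860562]
clip any ([[527.4, 343.2], [58.8, 24.8], 84.9], 133) 90.19114486680564 149.52687456331137 [527.6916994  347.96440978 117.80580466]
purple ([[488.4, 239.7], [26.5, 60.0], 52.3], 147) 102.21565106893058
```

View pics/crop1.png

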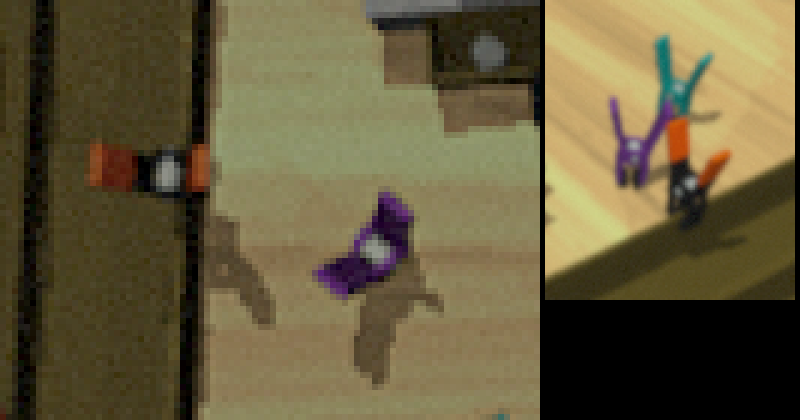

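The crop confirms it: the orange-handled black clip is the one astride the drawer wall, at crop (150,170). The purple clip at (370,245) stands free on the bench. Next I'll go above the pull and look from close by.

```bash
python3 - <<'E'
from h import *
reach([436,-166,230],[180,0,5.5])
c=snap('wrist','w1');print(c['pose'].round(2).tolist(),current_time_s(),current_tool_pos(),current_orientation(),current_joints())
E
```

```text
[[0.1, 0.96, 0.26, 501.43], [-1.0, 0.09, 0.03, -161.28], [0.0, -0.26, 0.97, 373.58], [0.0, 0.0, 0.0, 1.0]] 2.1083 [ 436.26871586 -167.03844285  230.0856642 ] [ 1.79971089e+02 -2.47669653e-02  5.40175664e+00] [ 1.55470296e+01  1.55412277e+01 -2.02891844e-01  1.24599167e+02
  1.13386545e-01  3.98263487e+01 -6.93337364e+01]
```

View pics/w1.png

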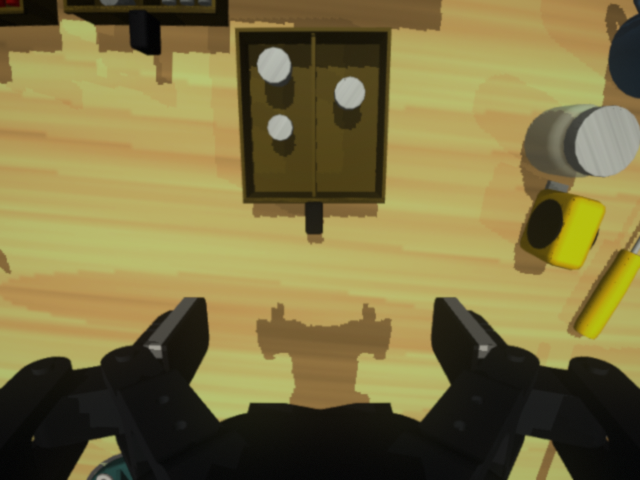

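The wrist view shows the tray at (236–390, 28–203) with its three sockets standing, and the pull at (314,218). The jar and tape lie to the right, clear of it. The camera sits ahead of the tool, so I'll grasp with a half turn to keep it away from the cards.

```bash
python3 - <<'E'
from h import *
from m import *
c=dict(np.load('pics/w1.npz'));w=world(c)
k=np.zeros((480,640),bool);k[24:240,225:400]=1;k&=(w[...,2]>40)&(w[...,2]<56)
u=np.argwhere(k);wall=u[u[:,0]<206]
p=w[k];print('all',rect(p),np.median(p[:,2]));
p=w[wall[:,0],wall[:,1]];print('tray',rect(p))
uv=[(237,29),(389,29),(385,203),(245,203)];print(onplane(c,uv,45).round(1))
pk=k.copy();pk[:208]=0;print('pull',rect(w[pk]),w[pk].mean(0))
print('pull ray',onplane(c,[(314,203),(314,234),(306,220),(322,220)],48).round(1))
# rack front in w1
print(current_joints(), inverse_kinematics([436,-166,40],[180,0,185.5]))
E
```

```text
all ([[504.4, -155.9], [170.9, 126.0], 5.4], 5474) 45.29363512978213
tray ([[517.9, -154.6], [143.9, 126.1], 5.4], 4959)
[[ 582.2  -87.6   45. ]
 [ 593.7 -208.6   45. ]
 [ 453.7 -224.2   45. ]
 [ 442.  -101.2   45. ]]
pull ([[431.7, -162.9], [24.7, 15.2], 4.9], 479) [ 432.39260278 -162.84395028   48.50046242]
pull ray [[ 448.2 -161.8   48. ]
 [ 420.4 -164.4   48. ]
 [ 432.4 -156.2   48. ]
 [ 433.8 -170.3   48. ]]
[ 1.55470296e+01  1.55412277e+01 -2.02891844e-01  1.24599167e+02
  1.13386545e-01  3.98263487e+01 -6.93337364e+01] [ 46.95940641  42.40228403 -43.58631111 130.46090093  62.22456518
  31.69912207  49.11680017]
```

```bash
python3 - <<'E'
from h import *
from m import *
move_linear([585,-160,270],vel=250)
c=snap('wrist','w2');w=world(c);print(current_time_s(),c['pose'][:3,3])
k=(w[...,2]>58)&(w[...,2]<74);k[300:]=0
p=w[k];print('roof',rect(p),np.median(p[:,2]))
k=w[...,2]>110;k[300:]=0
for q in range(3):
    pass
n,l,st,ce=cv2.connectedComponentsWithStats(k.astype(np.uint8))
for i in range(1,n):
    if st[i,4]>40: p=w[l==i];print('card',st[i],rect(p[p[:,2]>p[:,2].max()-12]),p[:,2].max())
E
```

```text
2.925 [ 648.84990422 -154.79889979  412.3117649 ]
roof ([[669.3, -178.1], [639.4, 230.6], 78.1], 61833) 66.76631672159857
card [ 45 121 137   8 717] ([[648.8, -154.8], [0.0, 0.0], 0.0], 6) 412.3117648987075
card [271 126 125  10 689] ([[648.8, -154.8], [0.0, 0.0], 0.0], 4) 412.3117648987075
card [182 297  23   3  65] ([[648.8, -154.8], [0.0, 0.0], 0.0], 1) 412.3117648987075
card [435 297  23   3  65] ([[598.3, -205.6], [2.4, 7.0], 20.2], 65) 289.9023251731436
```

View pics/w2.png

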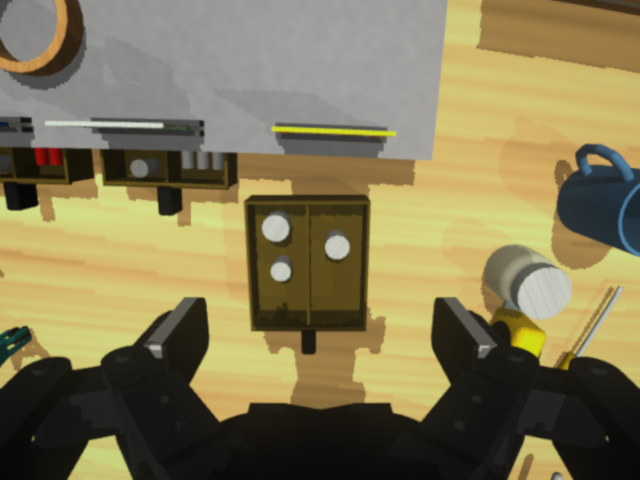

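The view shows the yellow card's top edge from (272,129) to (396,133), the rack's front-right corner at (432,159), and the tray straight in front of the bay.

```bash
python3 - <<'E'
from h import *
from m import *
c=dict(np.load('pics/w2.npz'));w=world(c);im=c['image'];H,S,V=cv2.split(cv2.cvtColor(im,cv2.COLOR_BGR2HSV))
# front edge: per column last grey row
g=(S<60)&(V>70)&(c['depth']>0)&(abs(w[...,2]-66)<6)
def lastrow(cols): return np.array([(u,np.where(g[100:190,u])[0].max()+100.5) for u in cols])
fe=lastrow(range(250,428,3));P=onplane(c,fe,66);P=P[abs(P[:,0]-np.median(P[:,0]))<8]
a=np.polyfit(P[:,1],P[:,0],1);print('front yaw',np.degrees(np.arctan(-a[0])),a)
se=np.array([(np.where(g[r,380:500])[0].max()+380.5,r) for r in range(5,150,5)]);Q=onplane(c,se,66);b=np.polyfit(Q[:,0],Q[:,1],1);print('side yaw',np.degrees(np.arctan(b[0])))
yaw=np.arctan(-a[0]);R=np.array([[np.cos(yaw),-np.sin(yaw)],[np.sin(yaw),np.cos(yaw)]])
y=(b[0]*a[1]+b[1])/(1-b[0]*a[0]);cor=np.array([a[0]*y+a[1],y]);bay=cor+R@[0,92.5];print('corner',cor,'bay',bay,'card pred',bay+R@[20,0])
m=(H>22)&(H<35)&(S>170)&(V>130);m[:100]=0;m[150:]=0
q=np.argwhere(m)[:,::-1];print('px',q.min(0),q.max(0))
C=onplane(c,q,145);print('card',rect(C),C.mean(0),w[m][:,2].max())
print('tray',rect(w[(lambda k:k)(np.pad((abs(w[195:330,240:378,2]-47)<6),((195,150),(240,262))))]))
E
```

```text
front yaw 3.192755542125874 [-5.57818458e-02  6.26192175e+02]
side yaw 3.2932768742463208
corner [ 640.55402659 -257.46461773] bay [ 635.40221485 -165.10819491] card pred [ 655.37117114 -163.99428967]
px [272 127] [394 135]
card ([[655.1, -163.6], [3.5, 83.8], 3.5], 597) [ 654.98805343 -162.99676867  145.        ] 412.3117648987075
tray ([[519.0, -154.4], [140.7, 125.6], 5.5], 2590)
```

```bash
python3 - <<'E'
from h import *
t0=current_time_s();tr=np.array([519.2,-154.5]);a=np.radians(5.4)
pull=tr-87*np.array([np.cos(a),np.sin(a)])
reach([pull[0],pull[1],150],[180,0,5.4])
q=np.array(current_joints());q[6]+=180;move_joints(q)
move_linear([*pull,18],[180,0,-174.6],vel=150)
print(current_joints(),current_tool_pos(),current_contact_force(),current_time_s())
close(30);print(current_opening(),current_gripper_force(),current_contact_force(),current_time_s())
E
```

```text
[ 15.20966499  38.06183968  -0.2855898  132.57558119   1.09837517
   9.30995144 109.29443296] [ 432.94967903 -162.84151606   18.44823768] [0.27776604 0.44905771 0.47548675] 7.4083
15.142607254759497 31.089593768119812 [-0.6135132   0.0573147   5.61641503] 8.0417
```

```bash
python3 - <<'E'
from h import *
y=np.radians(3.2);R=np.array([[np.cos(y),-np.sin(y)],[np.sin(y),np.cos(y)]]);bay=np.array([635.4,-165.0])
def go(x,v): move_linear([*(bay+R@[x-87,0]),18],[180,0,-176.8],vel=v)
go(-80,50);print(current_contact_force(),current_time_s())
go(-30,60);print(current_contact_force())
go(25,60);print(current_contact_force(),current_time_s())
for x in np.arange(30,46,2.0):
    go(x,30);f=current_contact_force();print(x,f.round(1) if hasattr(f,'round') else f,np.round(R.T@(np.array(current_tool_pos()[:2])-bay),1))
    if -np.dot(f[:2],R[:,0])>12: break
print(current_time_s())
E
```

```text
[-13.74329872   4.66409563  19.9955971 ] 8.95
[-17.73521695   0.31340826  23.78297474]
[-18.40625096  -0.69572221  23.11613758] 11.0
30.0 [-15.9  -1.4  20.7] [-70.4  -0.3]
11.3167
```

```bash
python3 - <<'E'
from h import *
y=np.radians(3.2);R=np.array([[np.cos(y),-np.sin(y)],[np.sin(y),np.cos(y)]]);bay=np.array([635.4,-165.0])
def st(): print(np.round(R.T@(np.array(current_tool_pos()[:2])-bay),1),current_tool_pos()[2],np.round(current_orientation(),2),np.round(current_contact_force(),1),current_time_s())
st();pause(.2);st()
p=current_tool_pos();move_linear([*(bay+R@[30-87,0]),20],[180,0,-176.8],vel=30);st()
E
```

```text
[-70.4  -0.3] 17.717539328817725 [ 179.82   -1.43 -177.01] [-15.9  -1.4  20.7] 11.3167
[-70.3  -0.3] 17.74262784632845 [ 179.82   -1.44 -177.  ] [-16.1  -0.4  20.2] 11.5167
[-57.9   0.3] 19.229792564287166 [ 1.7997e+02 -1.0000e-01 -1.7682e+02] [-0.6  0.2 -4.3] 11.7667
```

```bash
python3 - <<'E'
from h import *
y=np.radians(3.2);R=np.array([[np.cos(y),-np.sin(y)],[np.sin(y),np.cos(y)]]);bay=np.array([635.4,-165.0])
print(current_opening())
for x in np.arange(33,50,3.0):
    move_linear([*(bay+R@[x-87,0]),19],[180,0,-176.8],vel=30);f=np.array(current_contact_force());print(x,f.round(1),np.round(R.T@(np.array(current_tool_pos()[:2])-bay),1),round(current_tool_pos()[2],1))
    if -np.dot(f[:2],R[:,0])>12: break
print(current_time_s(),current_opening());snap('top','top1')
im=cv2.imread('pics/top1.png')[190:300,280:430];cv2.imwrite('pics/crop2.png',cv2.resize(im,(750,550),interpolation=3))
E
```

```text
15.615293075582727
33.0 [-1.1 -0.4 -4.1] [-53.5   0.3] 18.6
36.0 [-2.  -0.2 -3.5] [-51.6   0.2] 18.7
39.0 [-7.3  0.3 -1.2] [-51.6   0.2] 18.4
42.0 [-10.   -0.5   0.5] [-51.7   0.2] 18.0
45.0 [-14.6  -0.8   4.7] [-51.6   0.2] 17.9
13.025 15.300995197513219
```

View pics/crop2.png

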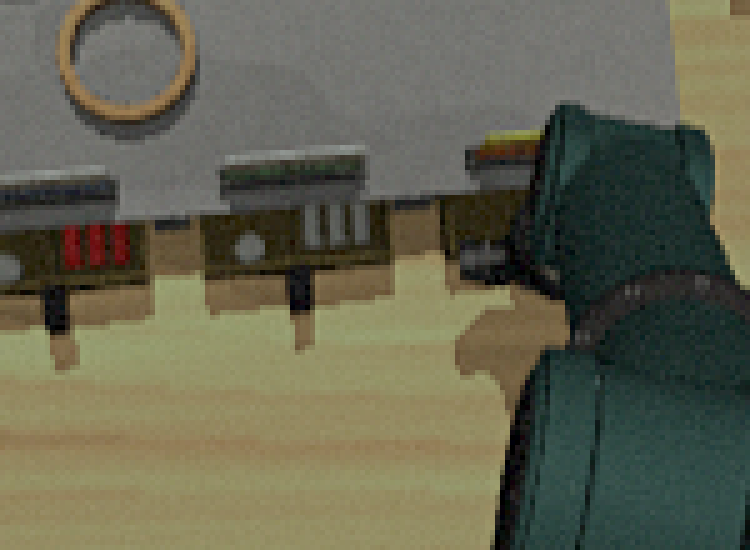

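The tray is against the stop at bay x = -51.6 + 87 = 35.4 mm, level with its neighbours in the crop. I'll release, rise and look at the clip.

```bash
python3 - <<'E'
from h import *
from m import *
y=np.radians(3.2);R=np.array([[np.cos(y),-np.sin(y)],[np.sin(y),np.cos(y)]]);bay=np.array([635.4,-165.0])
move_linear([*(bay+R@[-51.8,0]),18.5],[180,0,-176.8],vel=30)
release();p=current_tool_pos();move_linear([p[0],p[1],230],vel=250);print(current_time_s(),current_contact_force())
reach([528,343,280],[180,0,-4]);print(current_time_s(),current_joints())
c=snap('wrist','w3');w=world(c)
k=(w[...,2]>88)&(w[...,2]<165);k[400:]=0
n,l,st,ce=cv2.connectedComponentsWithStats(k.astype(np.uint8))
for i in range(1,n):
    if st[i,4]>60: q=w[l==i];print(st[i],rect(q),q[:,2].max(),rect(q[q[:,2]>128]) if (q[:,2]>128).sum()>5 else '')
t=snap('top','top2');wt=world(t);k=np.zeros((480,640),bool);k[210:262,355:415]=1;k&=(wt[...,2]>38)&(wt[...,2]<54);print('tray',rect(wt[k]))
a=cv2.resize(c['image'],(480,360));b=cv2.resize(t['image'][200:275,350:420],(320,343),interpolation=3)
o=np.zeros((360,800,3),np.uint8);o[:,:480]=a;o[:343,480:]=b;cv2.imwrite('pics/crop3.png',o)
E
```

```text
15.225 [-0.18277728  1.10395892 -1.01376046]
18.0917 [-78.30467717  40.40789119  68.03245898 104.04855786 -41.47025954
  65.16462846 -89.89793057]
[560   0  71  16 670] ([[688.0, 101.4], [60.6, 11.9], 88.8], 670) 93.87957168527538 
[ 480   54  149   28 1554] ([[637.0, 156.0], [4.4, 86.7], 3.0], 1554) 148.37734313431702 ([[637.2, 155.9], [3.8, 86.6], 3.2], 891)
[ 274  200   78   44 2182] ([[528.3, 347.0], [58.8, 28.1], 87.2], 2182) 147.86184899194654 ([[528.6, 346.9], [58.9, 22.1], 87.0], 932)
[433 221  26  19 258] ([[506.7, 229.2], [22.0, 9.9], 49.0], 258) 100.3102779776541 
[ 11 228  26  19 314] ([[528.1, 620.5], [10.0, 22.2], 39.7], 314) 100.16997384596976 
[ 54 261  21  24 208] ([[490.1, 588.4], [8.9, 22.6], 43.9], 208) 100.66419447702617 
[400 261  21  21 252] ([[470.5, 260.7], [21.8, 9.1], 50.5], 252) 100.94330594476065 
[ 68 352  39  18 441] ([[410.1, 577.4], [26.4, 14.3], 61.7], 441) 137.3499791235643 ([[413.2, 571.7], [10.3, 3.5], 59.5], 59)
[  0 370  19  19 172] ([[396.5, 661.1], [5.7, 30.5], 6.4], 172) 140.3688723722707 ([[399.1, 651.3], [10.2, 2.2], 85.7], 49)
tray ([[605.4, -159.0], [68.0, 196.2], 2.8], 170)
```

View pics/crop3.png

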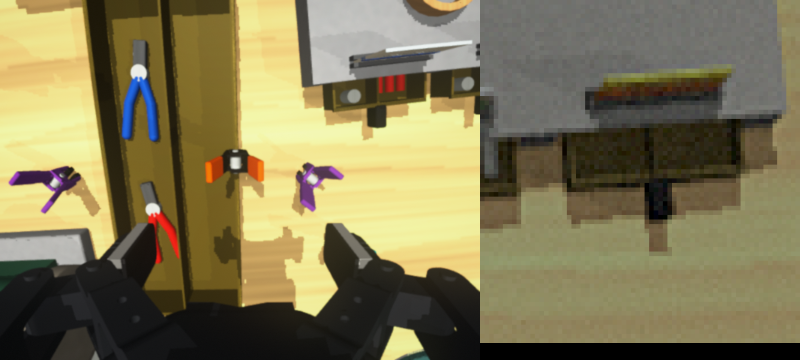

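The left picture shows the orange clip at (235,163), the purple ones well off to both sides and the card behind. The right one shows the tray square in the bay with its pull at (660,200), as proud as its neighbours. The arm is in a sideways elbow posture, so I'll check that the rest is reachable from here.

```bash
python3 - <<'E'
from h import *
np.set_printoptions(suppress=True,precision=1)
for p,o in (([528.4,347,112],-3),([528.4,347,290],-3),([655.2,-163.8,290],-86.8),([655.2,-163.8,200],-86.8),([655.2,-163.8,200],93.2)):
    print(p,o,inverse_kinematics(p,[180,0,o]))
E
```

```text
[528.4, 347, 112] -3 [-71.7  49.5  55.5 110.8 -54.   50.7 -80.2]
[528.4, 347, 290] -3 [-78.7  39.9  68.3 103.1 -40.7  66.1 -89.9]
[655.2, -163.8, 290] -86.8 [ -30.    47.3   73.8   97.5  -47.5   73.  -122.4]
[655.2, -163.8, 200] -86.8 [ -28.3   52.4   69.7  102.1  -54.    66.6 -117.7]
[655.2, -163.8, 200] 93.2 [-11.   35.8  32.4 101.4 -24.2  49.9  35.6]
```

```bash
python3 - <<'E'
from h import *
np.set_printoptions(suppress=True,precision=1)
o=[180,0,-3]
move_linear([528.4,347,180],o,vel=180);move_linear([528.4,347,112],o,vel=100)
print(np.array(current_contact_force()),current_time_s())
close(50);print(current_opening(),current_gripper_force(),np.array(current_contact_force()),np.array(current_tool_pos()))
p=current_tool_pos()
move_linear([p[0],p[1],180],vel=80);print(np.array(current_contact_force()),current_opening())
move_linear([528.4,347,290],vel=150);print(current_opening(),current_time_s(),np.array(current_joints()))
c=snap('wrist','w4')
E
```

```text
[ 0.7 -0.2 -0.2] 19.7333
27.271549875095797 54.406519532203674 [ 0.4 -0.2 -0.9] [528.3 347.  112. ]
[ 0.1 -0.2 -0.5] 27.498069344807647
27.57694153607849 22.175 [-78.7  39.9  68.1 103.2 -40.7  66.1 -90. ]
```

View pics/w4.png

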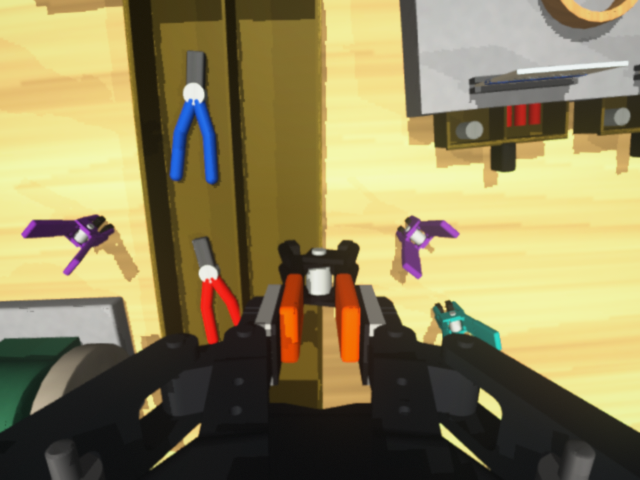

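The clip is held with its handles parallel at the stop. Its jaws are spread at (290,258) and (350,258), and the drawer and other things are undisturbed. I'll measure the jaws relative to the TCP, then carry the clip over to the card.

```bash
python3 - <<'E'
from h import *
from m import *
np.set_printoptions(suppress=True,precision=1)
c=dict(np.load('pics/w4.npz'));w=world(c);T=np.array([528.4,347,290]);a=np.radians(-3)
d=w-T
# tool-ish axes: e1 = clip x (world ~+y), e2 = clip y (world ~ -x)
e1=np.array([-np.sin(a),np.cos(a),0]);
k=np.zeros((480,640),bool);k[236:300,275:365]=1;k&=(w[...,2]>200)
v,u=np.where(k);s=np.c_[d[v,u]@e1,d[v,u]@[np.cos(a),np.sin(a),0],d[v,u,2]]
for lo in range(-90,0,10):
    q=s[(s[:,2]>=lo)&(s[:,2]<lo+10)]
    if len(q)>5:print(lo,len(q),'x',q[:,0].min(),q[:,0].max(),'y',q[:,1].min(),q[:,1].max())
reach([655.2,-163.8,300],[180,0,-86.8]);print(current_time_s(),np.array(current_joints()),current_opening(),np.array(current_contact_force()),np.array(current_tool_pos()))
c=snap('wrist','w5');t=snap('scene','s5')
o=np.zeros((450,800,3),np.uint8);o[:360,:480]=cv2.resize(c['image'],(480,360));o[:450,480:]=cv2.resize(t['image'][130:275,205:308],(320,450),interpolation=3);cv2.imwrite('pics/crop5.png',o)
E
```

```text
-80 33 x -19.84235967274134 20.233099699990277 y 6.47424497007494 7.578416751771606
-70 287 x -23.260532211215864 23.395713890165613 y -7.706557418185966 8.187371631478918
-60 281 x -22.612891647751848 22.57272980014035 y -7.54378892488615 8.393618254529496
-50 281 x -20.54506544562301 20.37000193701932 y -8.203660501803677 11.0914321985285
-40 740 x -18.25800673272129 18.13039807050504 y -9.127520244180632 12.945325860475155
-30 1337 x -13.376935455427391 13.09314524888263 y -11.216389904635914 11.334191010504577
-20 197 x -13.56871093501419 13.005503660075883 y -6.639957865183035 9.10751469322893
-10 284 x -14.325641624046922 13.611433051748167 y -1.2064406273144868 10.320185631495674
24.1333 [ -30.1   46.3   73.3   96.9  -46.3   73.3 -123.4] 27.447533364024558 [ 0.3 -0.5 -1.6] [ 655.9 -161.9  299.6]
```

View pics/crop5.png

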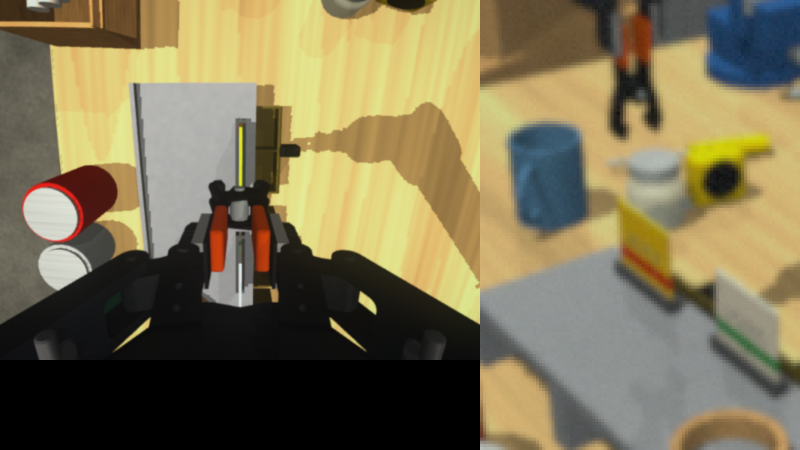

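The clip is centred over the card, which lies on the line between the jaws at (240,155), and the clip hangs upright. I'll lower it now.

```bash
python3 - <<'E'
from h import *
from m import *
np.set_printoptions(suppress=True,precision=1)
o=[180,0,-86.8]
move_linear([655.2,-163.8,240],o,vel=120);move_linear([655.2,-163.8,202],o,vel=60);pause(.3)
T=np.array(current_tool_pos());print(current_time_s(),T,np.round(current_orientation(),1),current_opening(),np.array(current_contact_force()))
c=snap('wrist','w6');t=snap('scene','s6')
w=world(t);a=np.radians(3.2)
k=np.zeros((480,640),bool);k[150:245,225:300]=1
H,S,V=cv2.split(cv2.cvtColor(t['image'],cv2.COLOR_BGR2HSV));r=(w-T)
k&=(V<60)&(abs(r[...,0])<30)&(abs(r[...,1])<16)&(r[...,2]<-20)
q=w[k];print('black',len(q),q[:,2].min(),q[:,2].max())
for lo in range(110,190,10):
    z=q[(q[:,2]>=lo)&(q[:,2]<lo+10)]
    if len(z):print(lo,len(z),z.min(0),z.max(0))
o=np.zeros((550,800,3),np.uint8);o[:,:400]=cv2.resize(t['image'][150:245,220:290],(400,550),interpolation=3);o[:550,400:]=cv2.resize(c['image'][120:395,220:420],(400,550));cv2.imwrite('pics/crop6.png',o)
E
```

```text
25.9667 [ 655.3 -163.9  202.3] [-180.    -0.   -86.8] 27.600493465370768 [ 0.2  0.2 -0.6]
black 118 135.5116391482054 181.98075454909542
130 6 [ 641.7 -163.7  135.5] [ 677.4 -151.9  138.8]
140 24 [ 638.8 -167.9  140.7] [ 680.1 -149.3  149.9]
150 15 [ 640.  -168.3  150.3] [ 677.8 -151.4  159.7]
160 25 [ 645.1 -175.2  160.1] [ 675.8 -150.3  169.9]
170 43 [ 647.1 -176.2  170.4] [ 670.5 -148.8  179.9]
180 5 [ 646.2 -160.7  180.2] [ 669.7 -152.2  182. ]
```

View pics/crop6.png

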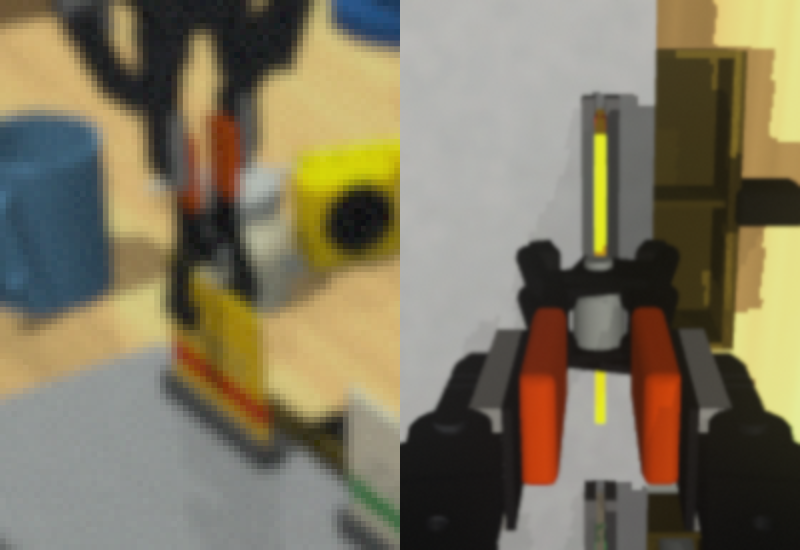

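One jaw is on either side of the card, which is centred between them at (600,200), with the jaw tips about 9 mm below its edge. I'll lower 3 mm more for margin and hand in.

```bash
python3 - <<'E'
from h import *
move_linear([655.2,-163.8,199],[180,0,-86.8],vel=30);pause(.5)
print(current_contact_force(),current_opening(),current_tool_pos(),current_time_s());print(close_job())
E
```

```text
[ 0.52626949 -0.36924245 -1.04667127] 27.351189504434352 [ 655.21150805 -163.81097375  199.04953898] 26.8167
the job is handed in; nothing more can be done
None
```

The tray is home against the stop, and the clip is held wide open around the yellow card's top edge with no contact force felt; I handed the job in at 26.8 s. The sockets are hidden under the rack's roof, so I couldn't see them after the slide.

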